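# Crack the release valve of a bench lift

## Task

Two small blue hydraulic lifts stand on the bench, both raised. Lower the one that carries the blue-capped vial: crack its red release valve open about an eighth of a turn counter-clockwise (seen from above), no more, and let the table sink slowly all the way down with the vial upright on it. Leave the lift with the brown vial raised, and let go of the valve.

Things in the scene. Friction and masses are not known exactly. Their poses are not given: they have to be found in the camera images.
- valve (a joint): release valve of the lift with the blue-capped vial, rad: 0 shut, growing counter-clockwise from above, stop at 2.4. Starts at 0 to 0.1, turns stiffly (0.06 N m), stays where left. Up to 0.3 the ram stays up; at 0.5 to 1.2 it sinks slowly (10 to 20 mm/s), also once the handle is let go; beyond about 1.3 it drops.
- valve_grip (a point): middle of that valve's red bar handle, on its upright turning axis, 94 mm above the bench. Bar 48 mm long (frame x), 12 wide (y), 24 high, clear of the body below (60 mm high; a collar within 15 mm of the axis reaches 70 mm). White mark on top at +x. The frame turns with the handle; shut, x points along the lift to the ram's axis, 130 mm off.
- blue_vial: white vial with a blue cap, 28 mm diameter, 52 mm high, loose; origin at the centre of its underside, z up. Stands on its lift's round table (64 mm diameter), whose top is at z = 120 mm raised, 80 mm fully down. The lift is fixed to the bench: foot 215 x 84 mm, blue body 200 x 68 mm, top at z = 60 mm.
- brown_vial: brown vial with a black cap, 27 mm diameter, 52 mm high, loose; origin at the centre of its underside, z up. It stands on the raised table (top at z = 120 mm) of the other lift, which is exactly alike, and must stay up there.
Not all that is in view belongs to the job. Leave any green or yellow look-alike of the brown_vial alone.

How it is judged:
On the way:
1. the release valve is cracked open while the vial is still up (value of joint valve above 0.3 rad and height (world z) of blue_vial above 0.09 m), for 0.1 s.
At the end, for the whole second after the job is handed in: The blue-capped vial stands upright (within 10 degrees) and at rest on its fully lowered table, its underside 72 to 86 mm above the bench; the brown vial still stands upright on its raised table (underside above 112 mm) (height (world z) of blue_vial between 0.072 and 0.086 m and angle between each of blue_vial, brown_vial's own z axis and vertical below 0.17 rad and linear speed of blue_vial below 0.01 m/s and height (world z) of brown_vial above 0.112 m); the robot touches nothing.
It fails at once if the blue-capped vial dropped or was knocked (faster than 0.1 m/s) (linear speed of blue_vial above 0.1 m/s).
It fails at once if the valve was opened too far (beyond 1.3 rad, 75 degrees) (value of joint valve above 1.3 rad).
It fails at once if the brown vial was moved or lowered by more than 15 mm (distance of brown_vial from where it was at the start of the episode above 0.015 m).
It also fails if it takes over 32 s, if anything falls off the work surface, if the arm or the gripper's body presses on something with over 40 N, if the wrist force passes 120 N, or if a joint passes its speed limit or range.

## Robot

A 6-joint arm with a two-finger parallel gripper is mounted at the origin on a cart in front of the work surface, level with it; the furniture and walls round the work are solid. World frame = base frame: x ahead of the robot, y to its left, z up, the work surface at z = 0. Lengths are in m, angles in rad, forces in N, time in s.
With the tool pointing down it reaches from about 0.3 to 0.875 m from the base axis. Payload 6.4 kg.
Tool frame: the origin (TCP) lies at the very end of the fingers, on their centre line; the grasp point (between the pads) lies 19 mm behind it (ctrl.hold_point_z is the distance from the TCP to the grasp point, in m); y points along the fingers, x is the direction in which the jaws open and shut, and the axes are right-handed (so a half turn about y gives the same grasp; the last joint's range is limited). The gripper opens to 85 mm and grips with 20 to 120 N. Pads are 22 mm wide; open, the fingers measure 114 mm over their backs; the gripper's body (76 mm by 85 mm) begins 54 mm behind the grasp point. The pads swing forward as they close: fully open they stand 13 mm farther back than shut.
Start: joints at [0.927, 0.181, 1.607, -0, 1.354, -0.206], TCP at [0.244, 0.521, 0.231] pointing down, gripper open.
Joint ranges: [-2.99, 2.99], [-0.89, 2.07], [0.3, 2.58], [-1.14, 4.28], [0, 2.63], [-3.12, 3.12]. Speed limits (rad/s): [2.57, 2.57, 3.01, 3.14, 3.14, 3.14].

## Interface

Orientations are given as a unit quaternion [w, x, y, z].
In Python, from bench import ctrl, imaging gives the robot as it stands.
- The arm moves only by the shell command python3 -m jog 'ROWS'. ROWS is JSON, a list of rows, each a list of 3 entries, a list of its own where there are three numbers: the shift along the tool's x, y, z in cm, then the turn, a rotation vector about the tool's x, y, z in rad, then the finger opening in cm, from 0 to 8.54. A call has 1 to 12 rows; each row shifts and turns the pose as measured when the row begins, along the tool's axes as they then stand; what a row does not reach is not made up. A row lasts 1/12 s, in which the tool goes at most 41.7 mm and 7.16 degrees, less where a joint would pass 70% of its speed; a pose out of reach is approached as far as the arm can. A call is refused whole if a number of a shift passes 4.17 or a number of a turn 0.125, either way. A call with a gripper value outside its range is refused whole. The fingers move at their own pace and stop on an object; the grip force is fixed at half the most. Time passes only in rows, so rows that do not move let the fingers close. It gives the time, the measured TCP pose, the force and the opening at its end, in the units of the state.
- ctrl.get_obs(): the state, without advancing time (a new reading comes with each control period).
- imaging.camera(name): name is "scene" or "top" or "wrist"; returns a dict with "frame" (480x640x3 uint8, red, green, blue), "depth" (480x640 float32, m along the optical axis (not along the pixel's ray), 0 where there is no reading), "K" (3x3 intrinsics, pixels), "k1" (the pictures are not rectified: a ray, as slopes to the right and down, at radius r is drawn at 1 + k1 r^2 times it, then the intrinsics apply), "R" (3x3) and "t" (3): a world point X has camera coordinates R X + t. Camera axes: x right, y down, z forward; pixel columns grow to the right and rows downward; lengths in m; the calibration is good to about 2 mm. A picture is of the moment at which its call begins.
- ctrl.hand_in(): hands the job in, once; it reports no verdict.
The state is a dict: "time_s": time; "q": joint angles; "dq": joint speeds; "joint_efforts": joint torques, N m; "eef_pos": TCP position; "eef_rot": TCP orientation; "wrist_force": force on the tool from outside, world axes, zero at the start; "torque": the same for the moment, N m; "opening": opening from 0.0 (shut) to 1.0 (fully open).
Only numpy, scipy, OpenCV 4.12 (cv2) and the standard library are available. Lean on these libraries where they do the work, as an engineer would, in place of code of your own. Each camera call takes 0.05 s, during which the arm holds its last target. There are 200 camera calls.

## Working session

There is one attempt and no reset: what is moved stays moved. The work goes in short steps, Python scripts to look and compute and a shell command to move; the robot and the scene stay as the last step left them, time stands still between calls to the robot, and variables do not carry over. Pictures are saved under pics/ and viewed, about 8 in all and at most 12, crops included, and the job is handed in when it is done.

```bash
mkdir -p pics; cat > h.py <<'E'
import numpy as np,cv2
from bench import ctrl,imaging
def shot(n,f):
    c=imaging.camera(n); cv2.imwrite(f'pics/{f}.png',c['frame'][:,:,::-1]); np.savez(f'pics/{f}.npz',**{k:c[k] for k in c}); return c
def load(f): return np.load(f'pics/{f}.npz')
def ray(c,u,v):
    K=c['K']; d=np.array([[[0.]*2]]); 
    p=cv2.undistortPoints(np.array([[[u,v]]],float),K,np.array([float(c['k1']),0,0,0,0]))[0,0]
    R=c['R'];return -R.T@c['t'], R.T@np.array([p[0],p[1],1])
def at_z(c,u,v,z):
    o,d=ray(c,u,v); return o+d*(z-o[2])/d[2]
def at_d(c,u,v):
    o,d=ray(c,u,v); return o+d*float(c['depth'][int(v),int(u)])
E
python3 - <<'E'
from h import *
shot('top','top0');shot('scene','sc0')
o=ctrl.get_obs();print(o['time_s'],o['eef_pos'],o['eef_rot'],o['opening'])
E
```

```text
0.1 [0.24344409 0.52038295 0.23049473] [-0.59645396  0.59683558  0.37897878 -0.38000663] 0.9999511499299036
```

View pics/top0.png

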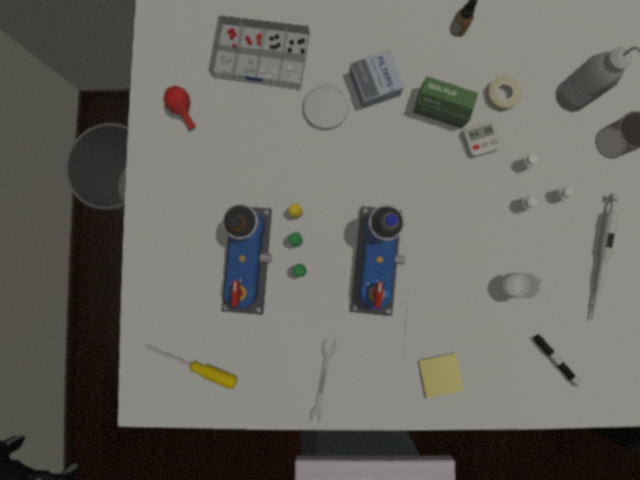

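View pics/sc0.png

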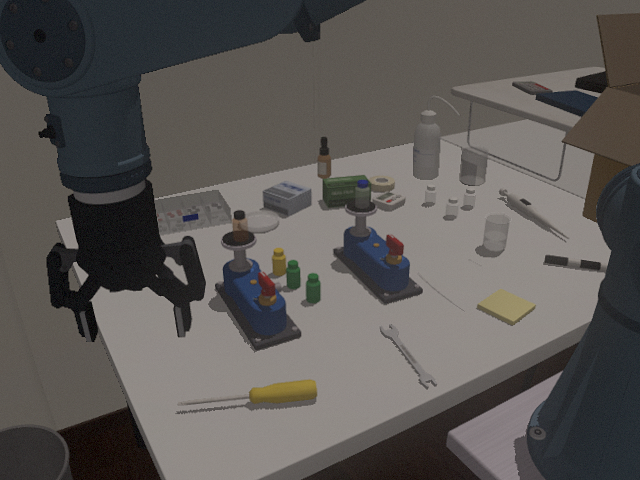

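Candidates in the top view are the left lift (vial at 241,222, dark brown) and the right lift (vial at 386,222, blue cap). The right one fits, so its valve at about (376,294) is the target. I'll confirm that in a crop.

```bash
python3 - <<'E'
from h import *
c=load('top0')
im=cv2.imread('pics/top0.png')[195:325,340:420]
b=cv2.convertScaleAbs(cv2.resize(im,None,fx=4.5,fy=4.5,interpolation=cv2.INTER_CUBIC),alpha=1.7)
s=cv2.imread('pics/sc0.png')[170:310,320:430]
s=cv2.convertScaleAbs(cv2.resize(s,None,fx=4,fy=4,interpolation=cv2.INTER_CUBIC),alpha=1.7)
o=np.zeros((590,800,3),np.uint8);o[:585,:360]=b;o[:560,360:800]=s
cv2.imwrite('pics/crop1.png',o)
print(at_z(c,386,222,.172),at_z(c,376,294,.106))
# red handle pixels
f=c['frame'].astype(int);m=(f[...,0]>90)&(f[...,1]<60)&(f[...,2]<60);m[:,:350]=0;m[:,420:]=0;m[:270]=0;m[320:]=0
v,u=np.nonzero(m);print(len(u),u.mean(),v.mean(),at_z(c,u.mean(),v.mean(),.106))
for uv in [(361,207),(403,208),(391,315),(351,312)]: print(uv,at_z(c,*uv,.01))
E
```

```text
[6.05870558e-01 8.95533593e-05 1.72000000e-01] [0.48391491 0.00934568 0.106     ]
81 378.22222222222223 298.1358024691358 [0.4765672  0.00536687 0.106     ]
(361, 207) [0.65530796 0.02837666 0.01      ]
(403, 208) [ 0.65391095 -0.05687406  0.01      ]
(391, 315) [ 0.43866961 -0.03167605  0.01      ]
(351, 312) [0.44419727 0.04814137 0.01      ]
```

View pics/crop1.png

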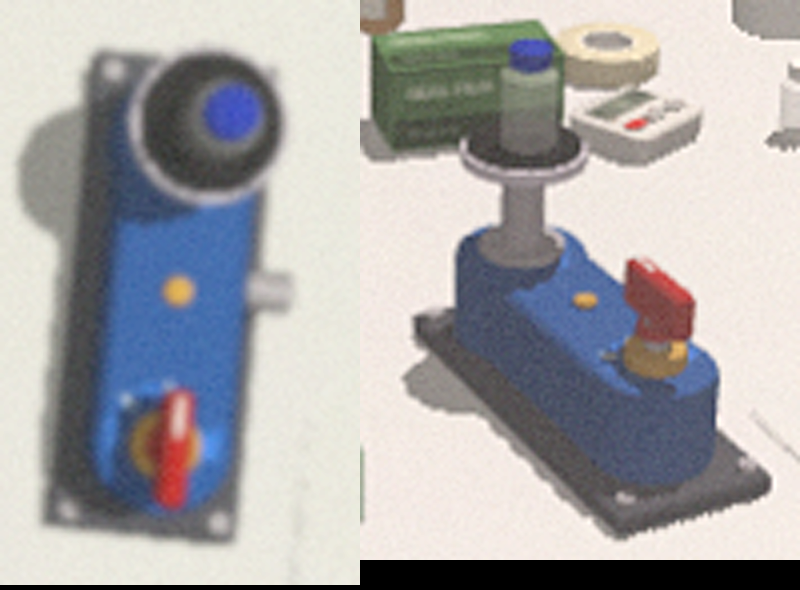

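The crop confirms it: the right lift carries the white vial with the blue cap (crop 235,110). Its red bar runs from crop (180,390), the white-marked end, to (172,508). Next I'll work out the target.

```bash
cat >> h.py <<'E'
from scipy.spatial.transform import Rotation as Ro
def need(P,yaw):
    """shift in tool axes (cm) and turn (rotvec) to P with tool down, tool x at +-90deg of bar yaw"""
    o=ctrl.get_obs(); w,x,y,z=o['eef_rot']; R=Ro.from_quat([x,y,z,w])
    for s in (1,-1):
        X=s*np.array([-np.sin(yaw),np.cos(yaw),0]); Z=np.array([0,0,-1.]); Y=np.cross(Z,X)
        T=Ro.from_matrix(np.c_[X,Y,Z]); print('turn',(R.inv()*T).as_rotvec().round(3),'q6',o['q'][5].round(2))
    print('t',o['time_s'],'pos',o['eef_pos'].round(4),'shift cm',(R.inv().apply(P-o['eef_pos'])*100).round(2),'open',o['opening'],'F',o['wrist_force'].round(1))
    print(R.as_matrix().round(3))
E
python3 - <<'E'
from h import *
c=load('top0')
a=at_z(c,380,281.7,.106);b=at_z(c,378.2,307.9,.106);t=at_z(c,386.2,222.8,.12)
print(a,b,(a+b)/2,t,np.arctan2(*(a-b)[1::-1]),np.linalg.norm(a-b))
print('cam',-c['R'].T@c['t'])
d=t-(a+b)/2;print('axis yaw',np.arctan2(d[1],d[0]),np.hypot(*d[:2]))
need((a+b)/2*[1,1,0]+[0,0,.20],np.arctan2(*(a-b)[1::-1]))
E
```

```text
[0.50591524 0.002149   0.106     ] [0.45919631 0.00541402 0.106     ] [0.48255578 0.00378151 0.106     ] [ 0.610609   -0.00741374  0.12      ] -0.06977299152972552 0.046832886171460704
cam [0.51572564 0.10461666 0.93188278]
axis yaw -0.08720477856888259 0.1285416717450632
turn [-1.552 -0.288 -0.29 ] q6 -0.21
turn [-0.374  2.021  2.019] q6 -0.21
t 0.1 pos [0.2434 0.5204 0.2305] shift cm [-36.65   3.09 -43.56] open 0.9999511499299036 F [0.2 0.2 0. ]
[[ 0.424 -0.001 -0.906]
 [ 0.906 -0.001  0.424]
 [-0.002 -1.     0.   ]]
```

The measured rotation shows tool y, which runs along the fingers, pointing down. I'll correct the helper.

```bash
sed -i 's/Y=np.cross(Z,X)/Y=np.cross(Z,X); Y,Z=Z,np.cross(X,Z)/' h.py
python3 - <<'E'
from h import *
need(np.array([.4826,.0038,.20]),-.075)
E
```

```text
turn [-0.001 -0.363 -0.001] q6 -0.21
turn [ 2.000e-03  2.779e+00 -1.000e-03] q6 -0.21
t 0.1 pos [0.2434 0.5204 0.2305] shift cm [-36.64   3.09 -43.56] open 0.9999511499299036 F [0.2 0.2 0. ]
[[ 0.424 -0.001 -0.906]
 [ 0.906 -0.001  0.424]
 [-0.002 -1.     0.   ]]
```

```bash
python3 -m jog '[[[-2.6,0,-3.1],[0,0,0],6],[[-2.6,0,-3.1],[0,0,0],6],[[-2.6,0,-3.1],[0,0,0],6],[[-2.6,0,-3.1],[0,0,0],6],[[-2.6,0,-3.1],[0,0,0],6],[[-2.6,0,-3.1],[0,0,0],6],[[-2.6,0,-3.1],[0,0,0],6],[[-2.6,0,-3.1],[0,0,0],6],[[-2.6,0,-3.1],[0,0,0],6],[[-2.6,0,-3.1],[0,0,0],6],[[-2.6,0,-3.1],[0,0,0],6],[[-2.6,0,-3.1],[0,0,0],6]]'
python3 -c "
from h import *
need(np.array([.4826,.0038,.20]),-.075)"
```

```text
time_s: 1.1
eef_pos: [0.4488, 0.0709, 0.2257]
eef_rot: [0.594, -0.593, -0.382, 0.386]
wrist_force: [1.8, 0.7, 0.0]
opening: 0.701
turn [-0.005 -0.347 -0.003] q6 -1.25
turn [ 0.005  2.794 -0.007] q6 -1.25
t 1.1 pos [0.4488 0.0709 0.2257] shift cm [-4.73  2.56 -5.84] open 0.7011654269135495 F [1.8 0.7 0. ]
[[ 0.41  -0.006 -0.912]
 [ 0.912 -0.002  0.41 ]
 [-0.004 -1.     0.005]]
```

```bash
python3 -m jog '[[[-2.3,0.6,-3.0],[0,-0.09,0],6],[[-2.3,0.6,-2.8],[0,-0.09,0],6],[[0,0.6,0],[0,-0.09,0],6],[[0,0.6,0],[0,-0.08,0],6],[[0,0,0],[0,0,0],6],[[0,0,0],[0,0,0],6]]'
python3 -c "
from h import *
need(np.array([.4826,.0038,.20]),-.075);shot('wrist','w1');shot('top','top1')
a=cv2.imread('pics/w1.png');cv2.imwrite('pics/w1b.png',cv2.convertScaleAbs(a,alpha=1.5))"
```

```text
time_s: 1.6
eef_pos: [0.4889, -0.0069, 0.1996]
eef_rot: [0.518, -0.517, -0.479, 0.484]
wrist_force: [0.0, -0.6, 0.8]
opening: 0.702
turn [-0.006  0.004 -0.004] q6 -1.75
turn [-0.006 -3.138  0.009] q6 -1.75
t 1.6 pos [ 0.4889 -0.0069  0.1996] shift cm [ 1.02 -0.04  0.71] open 0.7021262738994272 F [ 0.  -0.6  0.8]
[[ 0.071 -0.006 -0.997]
 [ 0.997 -0.004  0.071]
 [-0.004 -1.     0.006]]
```

View pics/w1b.png

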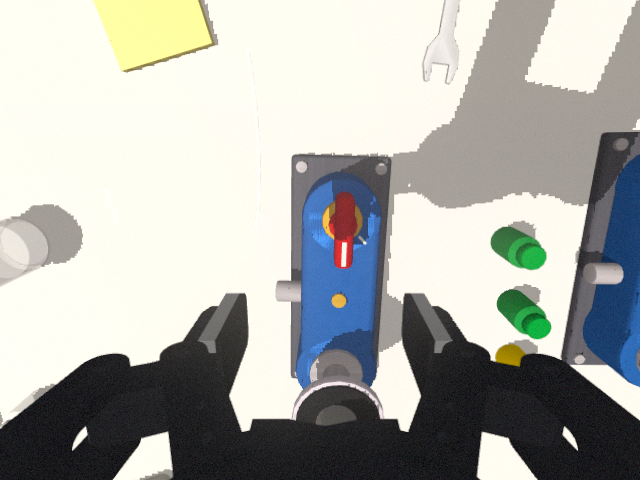

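The wrist view shows the handle from (345,194) to (344,268), with the white mark toward the ram. The jaws are roughly aligned with it. I'll triangulate it.

```bash
python3 - <<'E'
from h import *
c=load('w1');print('cam',-c['R'].T@c['t'])
for uv in [(345,194),(344,242),(343.5,268)]: print(uv,at_z(c,*uv,.106),at_d(c,*uv))
f=c['frame'].astype(int);m=(f[...,0]>60)&(f[...,1]<.4*f[...,0])&(f[...,2]<.4*f[...,0]);m[300:]=0;m[:150]=0
P=np.array([at_d(c,u,v) for v,u in zip(*np.nonzero(m))]);t=P[(P[:,2]>.10)&(P[:,2]<.115)]
(x,y),(w,h),an=r=cv2.minAreaRect((t[:,:2]*1000).astype(np.float32));print(len(P),len(t),r,t[:,2].mean(),t[:,:2].min(0),t[:,:2].max(0))
print('PCA yaw',np.linalg.svd(t[:,:2]-t[:,:2].mean(0),full_matrices=False)[2][0])
print(at_z(c,339,301,.06)) # orange screw
for uv in [(301,166),(381,169)]: print(at_z(c,*uv,.01))
E
```

```text
cam [ 0.41999565 -0.00167586  0.34233431]
(345, 194) [0.45823974 0.00701888 0.106     ] [0.46016343 0.00745623 0.09411229]
(344, 242) [0.48855808 0.00466514 0.106     ] [0.48865144 0.00467377 0.1056782 ]
(343.5, 268) [0.50587389 0.00334403 0.106     ] [0.50678503 0.00339729 0.10349255]
1167 1043 ((482.8397521972656, 5.028928279876709), (11.877557754516602, 45.94039535522461), 83.88484191894531) 0.10499586788524631 [ 0.45995531 -0.00235476] [0.50578865 0.01236387]
PCA yaw [ 0.99419845 -0.10756133]
[ 0.54977455 -0.0008017   0.06      ]
[ 0.44758234 -0.0249683   0.01      ]
[0.45482605 0.04191499 0.01      ]
```

```bash
python3 -m jog '[[[0.6,0,0.35],[0,0.02,0],5],[[0.55,0,0.3],[0,0,0],5],[[0,2.5,0],[0,0,0],5],[[0,2.5,0],[0,0,0],5],[[0,2,0],[0,0,0],5],[[0,0,0],[0,0,0],5]]'
python3 -c "
from h import *
need(np.array([.4825,.005,.08]),-.09)"
```

```text
time_s: 2.2
eef_pos: [0.485, 0.0099, 0.1327]
eef_rot: [-0.52, 0.525, 0.477, -0.477]
wrist_force: [-1.3, 0.2, 0.0]
opening: 0.59
turn [ 0.005 -0.001 -0.005] q6 -1.7
turn [0.008 3.141 0.008] q6 -1.7
t 2.2 pos [0.485  0.0099 0.1327] shift cm [-0.48  5.27  0.23] open 0.5899554614677527 F [-1.3  0.2  0. ]
[[ 0.091  0.005 -0.996]
 [ 0.996 -0.005  0.091]
 [-0.005 -1.    -0.005]]
```

```bash
python3 -m jog '[[[-0.45,0.3,0.2],[0,0,0],5],[[0,1.5,0],[0,0,0],5],[[0,1.5,0],[0,0,0],5],[[0,1.5,0],[0,0,0],5],[[0,0.4,0],[0,0,0],5],[[0,0,0],[0,0,0],5]]'
python3 -c "
from h import *
need(np.array([.4825,.005,.08]),-.09)
shot('wrist','w2');a=cv2.imread('pics/w2.png');cv2.imwrite('pics/w2b.png',cv2.convertScaleAbs(a,alpha=1.3))"
```

```text
time_s: 2.7
eef_pos: [0.4862, 0.0058, 0.0861]
eef_rot: [-0.516, 0.527, 0.479, -0.476]
wrist_force: [-0.7, -0.2, 0.7]
opening: 0.588
turn [ 0.014  0.003 -0.007] q6 -1.71
turn [-0.01  -3.139 -0.022] q6 -1.71
t 2.7 pos [0.4862 0.0058 0.0861] shift cm [-0.1   0.6   0.37] open 0.5878374749832858 F [-0.7 -0.2  0.7]
[[ 0.087  0.014 -0.996]
 [ 0.996 -0.008  0.087]
 [-0.007 -1.    -0.014]]
```

View pics/w2b.png

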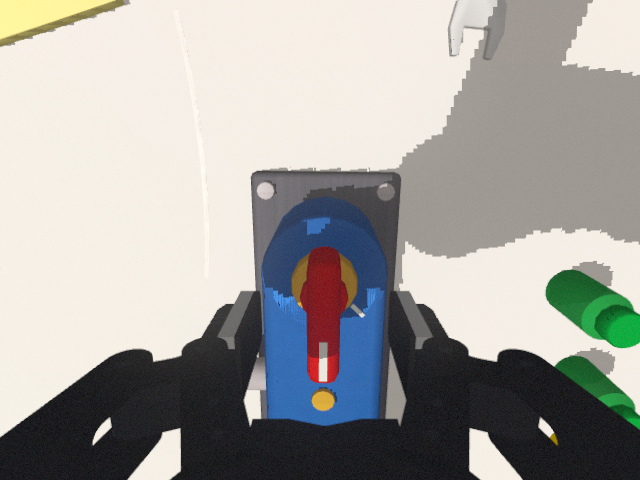

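The bar is centred between the pads. One last fine shift, then I'll close.

```bash
python3 -m jog '[[[-0.1,0.5,0.35],[0.014,0,-0.007],5],[[0,0,0],[0,0,0],3],[[0,0,0],[0,0,0],1.8],[[0,0,0],[0,0,0],0.8],[[0,0,0],[0,0,0],0.8],[[0,0,0],[0,0,0],0.8]]'
python3 -c "
from h import *
need(np.array([.4825,.005,.08]),-.09);print(ctrl.get_obs()['torque'])"
```

```text
time_s: 3.25
eef_pos: [0.4851, 0.0054, 0.0852]
eef_rot: [-0.521, 0.522, 0.479, -0.476]
wrist_force: [1.2, -2.0, -7.1]
opening: 0.122
turn [0.005 0.002 0.002] q6 -1.72
turn [ 3.000e-03 -3.139e+00 -8.000e-03] q6 -1.72
t 3.25 pos [0.4851 0.0054 0.0852] shift cm [-0.07  0.52  0.25] open 0.1220709923216525 F [ 1.2 -2.  -7.1]
[[ 0.087  0.006 -0.996]
 [ 0.996  0.002  0.087]
 [ 0.002 -1.    -0.005]]
[-0.61025184 -0.18701611 -0.01917001]
```

The grip sits too high: the grasp point is at about 104 mm. I'll reopen a little, go down about 8 mm and close again.

```bash
python3 -m jog '[[[0,0,0.2],[0,0,0],2.5],[[0,0.4,0.1],[0,0,0],2.5],[[0,0.6,0],[0,0,0],2.5],[[0,0.3,0],[0,0,0],2.5]]'
python3 -c "
from h import *
need(np.array([.4825,.005,.078]),-.09);print(ctrl.get_obs()['torque'])"
```

```text
time_s: 3.58
eef_pos: [0.4829, 0.0053, 0.0726]
eef_rot: [-0.519, 0.523, 0.48, -0.476]
wrist_force: [-0.5, 0.1, -0.0]
opening: 0.294
turn [0.008 0.003 0.001] q6 -1.72
turn [ 2.000e-03 -3.139e+00 -1.300e-02] q6 -1.72
t 3.5833 pos [0.4829 0.0053 0.0726] shift cm [-0.03 -0.54  0.03] open 0.2935326504199455 F [-0.5  0.1 -0. ]
[[ 0.087  0.008 -0.996]
 [ 0.996  0.     0.087]
 [ 0.001 -1.    -0.008]]
[-0.02100598 -0.0280401  -0.00380284]
```

```bash
python3 -m jog '[[[0,-0.5,0],[0.005,0,0],2.5],[[0,0,0],[0,0,0],1.5],[[0,0,0],[0,0,0],0.8],[[0,0,0],[0,0,0],0.8],[[0,0,0],[0,0,0],0.8]]'
python3 -c "
from h import *
need(np.array([.4825,.005,.078]),-.09);print(ctrl.get_obs()['torque'])"
```

```text
time_s: 4.0
eef_pos: [0.4821, 0.0057, 0.0776]
eef_rot: [0.522, -0.521, -0.478, 0.477]
wrist_force: [0.4, 0.4, -2.0]
opening: 0.176
turn [-0.     0.003  0.002] q6 -1.72
turn [ 3.000e-03 -3.139e+00  0.000e+00] q6 -1.72
t 4.0 pos [0.4821 0.0057 0.0776] shift cm [-0.07 -0.04 -0.05] open 0.1762218716985975 F [ 0.4  0.4 -2. ]
[[ 0.087 -0.    -0.996]
 [ 0.996  0.002  0.087]
 [ 0.002 -1.     0.   ]]
[ 0.02546354 -0.02841375 -0.06218147]
```

```bash
python3 -m jog '[[[0,0,0],[0,0,0],0.8],[[0,0,0],[0,0,0],0.8],[[0,0,0],[0,-0.08,0],0.8],[[0,0,0],[0,-0.08,0],0.8],[[0,0,0],[0,-0.08,0],0.8],[[0,0,0],[0,-0.08,0],0.8],[[0,0,0],[0,-0.08,0],0.8],[[0,0,0],[0,-0.08,0],0.8]]'
python3 -c "
from h import *
need(np.array([.4825,.005,.078]),-.09);print(ctrl.get_obs()['torque'])"
```

```text
time_s: 4.67
eef_pos: [0.4822, 0.0048, 0.0776]
eef_rot: [-0.388, 0.387, 0.592, -0.591]
wrist_force: [-0.3, 0.9, -0.6]
opening: 0.182
turn [0.    0.5   0.001] q6 -2.22
turn [ 2.000e-03 -2.641e+00 -0.000e+00] q6 -2.22
t 4.6667 pos [0.4822 0.0048 0.0776] shift cm [ 0.01 -0.04 -0.03] open 0.18249366687481697 F [-0.3  0.9 -0.6]
[[-0.399 -0.    -0.917]
 [ 0.917  0.001 -0.399]
 [ 0.001 -1.    -0.   ]]
[-0.04033004  0.0641237  -0.1658443 ]
```

```bash
python3 -m jog '[[[0,0,0],[0,-0.08,0],0.8],[[0,0,0],[0,-0.08,0],0.8],[[0,0,0],[0,-0.08,0],0.8],[[0,0,0],[0,0,0],0.8]]'
python3 -c "
from h import *
need(np.array([.4825,.005,.078]),-.09);print(ctrl.get_obs()['torque'])
shot('wrist','w3');c=shot('scene','s3')
a=cv2.imread('pics/w3.png')[100:480,150:500];b=cv2.imread('pics/s3.png')[150:320,210:430]
o=np.zeros((380,800,3),np.uint8);o[:,:350]=a;o[:340,360:800]=cv2.resize(b,None,fx=2,fy=2)
cv2.imwrite('pics/m3.png',cv2.convertScaleAbs(o,alpha=1.5))"
```

```text
time_s: 5.0
eef_pos: [0.4825, 0.0044, 0.0776]
eef_rot: [-0.31, 0.31, 0.636, -0.635]
wrist_force: [0.6, 0.9, 0.2]
opening: 0.182
turn [0.001 0.754 0.001] q6 -2.47
turn [ 1.000e-03 -2.387e+00 -1.000e-03] q6 -2.47
t 5.0 pos [0.4825 0.0044 0.0776] shift cm [ 0.05 -0.04 -0.04] open 0.18181855177187894 F [0.6 0.9 0.2]
[[-0.616  0.    -0.787]
 [ 0.787  0.001 -0.616]
 [ 0.001 -1.    -0.001]]
[0.15697764 0.08956455 0.02426157]
```

View pics/m3.png

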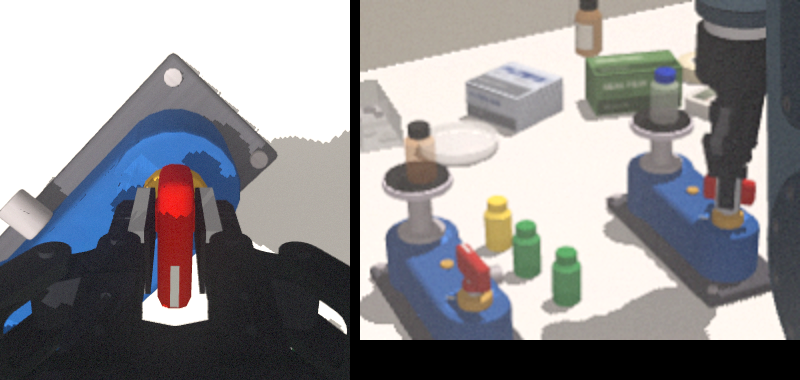

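The handle followed the gripper and now stands about 43° off the lift axis, counter-clockwise (left half of picture). I'll release and go straight up.

```bash
python3 -m jog '[[[0,0,0],[0,0,0],2],[[0,0,0],[0,0,0],4],[[0,0,0],[0,0,0],5],[[0,0,0],[0,0,0],5],[[0,-1.5,0],[0,0,0],5],[[0,-2.5,0],[0,0,0],5],[[0,-2.5,0],[0,0,0],5],[[0,-2.5,0],[0,0,0],5],[[0,-2.5,0],[0,0,0],5],[[0,-2,0],[0,0,0],5],[[0,-1,0],[0,0,0],5],[[0,0,0],[0,0,0],5]]'
python3 - <<'E'
from h import *
need(np.array([.4825,.005,.2]),-.09)
c=shot('wrist','w4')
f=c['frame'].astype(int);m=(f[...,0]>60)&(f[...,1]<.4*f[...,0])&(f[...,2]<.4*f[...,0])
P=np.array([at_d(c,u,v) for v,u in zip(*np.nonzero(m))]);t=P[(P[:,2]>.10)&(P[:,2]<.115)]
d=np.linalg.svd(t[:,:2]-t[:,:2].mean(0),full_matrices=False)[2][0];print(len(t),t.mean(0),'yaw',np.arctan(d[1]/d[0]))
E
```

```text
time_s: 6.1
eef_pos: [0.4817, 0.0041, 0.2288]
eef_rot: [-0.315, 0.314, 0.633, -0.633]
wrist_force: [0.0, 0.2, -0.2]
opening: 0.587
turn [-0.001  0.739  0.001] q6 -2.46
turn [ 1.000e-03 -2.403e+00  1.000e-03] q6 -2.46
t 6.1 pos [0.4817 0.0041 0.2288] shift cm [ 0.02  2.88 -0.12] open 0.5870696936518479 F [ 0.   0.2 -0.2]
[[-0.604 -0.001 -0.797]
 [ 0.797  0.001 -0.604]
 [ 0.001 -1.     0.001]]
870 [0.48029726 0.00782391 0.1048299 ] yaw 1.480470238877324
```

That yaw disagrees with the gripper turn of 0.75, so I'll look.

```bash
python3 -c "
from h import *
shot('scene','s4');shot('top','t4')
a=cv2.imread('pics/w4.png')[:,100:540];b=cv2.imread('pics/s4.png')[150:320,210:390]
o=np.zeros((480,800,3),np.uint8);o[:,:440]=a;o[:340,440:800]=cv2.resize(b,None,fx=2,fy=2)
cv2.imwrite('pics/m4.png',cv2.convertScaleAbs(o,alpha=1.5))"
```

```text
(no output)
```

View pics/m4.png

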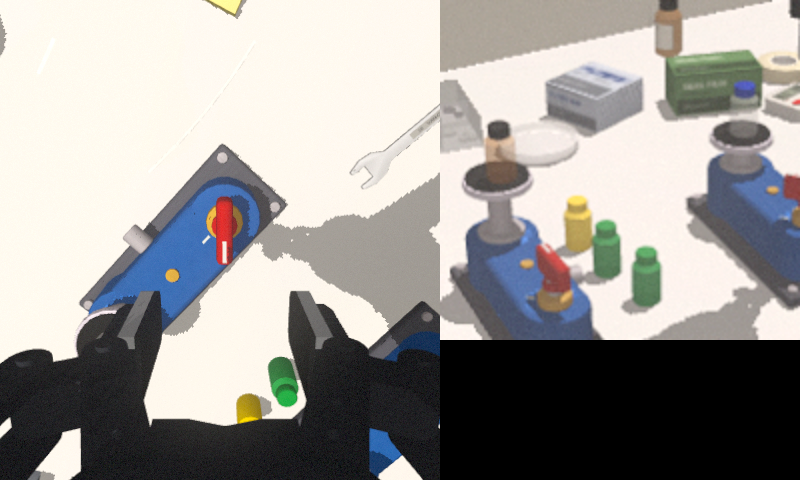

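The handle is at about 43° in the picture. The code's yaw was contaminated because I left out the region mask. The table is sinking with the vial upright, so I'll wait.

```bash
for i in 1 2 3 4; do python3 -m jog '[[[0,0,0],[0,0,0],5],[[0,0,0],[0,0,0],5],[[0,0,0],[0,0,0],5],[[0,0,0],[0,0,0],5],[[0,0,0],[0,0,0],5],[[0,0,0],[0,0,0],5],[[0,0,0],[0,0,0],5],[[0,0,0],[0,0,0],5],[[0,0,0],[0,0,0],5],[[0,0,0],[0,0,0],5],[[0,0,0],[0,0,0],5],[[0,0,0],[0,0,0],5]]' | head -2; done
python3 - <<'E'
from h import *
def cap(n):
    c=shot('scene',n);f=c['frame'].astype(int);m=(f[...,2]>f[...,0]+45)&(f[...,2]>f[...,1]+45);m[:170]=m[230:]=0;m[:,:350]=m[:,375:]=0
    P=np.array([[*at_d(c,u,v),u,v] for v,u in zip(*np.nonzero(m))]);P=P[P[:,2]>.1] if len(P) else P
    print(n,len(P),np.median(P,0).round(4) if len(P) else '',P[:,2].max() if len(P) else '')
cap('s5');cap('s6')
b=cv2.imread('pics/s6.png')[150:320,210:430];cv2.imwrite('pics/m6.png',cv2.convertScaleAbs(cv2.resize(b,None,fx=3.5,fy=3.5),alpha=1.5))
E
```

```text
time_s: 7.25
eef_pos: [0.4763, 0.0053, 0.2184]
time_s: 8.25
eef_pos: [0.4764, 0.0053, 0.2186]
time_s: 9.25
eef_pos: [0.4763, 0.0053, 0.2185]
time_s: 10.25
eef_pos: [0.4764, 0.0053, 0.2186]
s5 30 [ 6.090e-01 -7.700e-03  1.312e-01  3.620e+02  2.000e+02] 0.13386147286514438
s6 31 [ 6.096e-01 -8.300e-03  1.315e-01  3.620e+02  2.000e+02] 0.13297821619595562
```

View pics/m6.png

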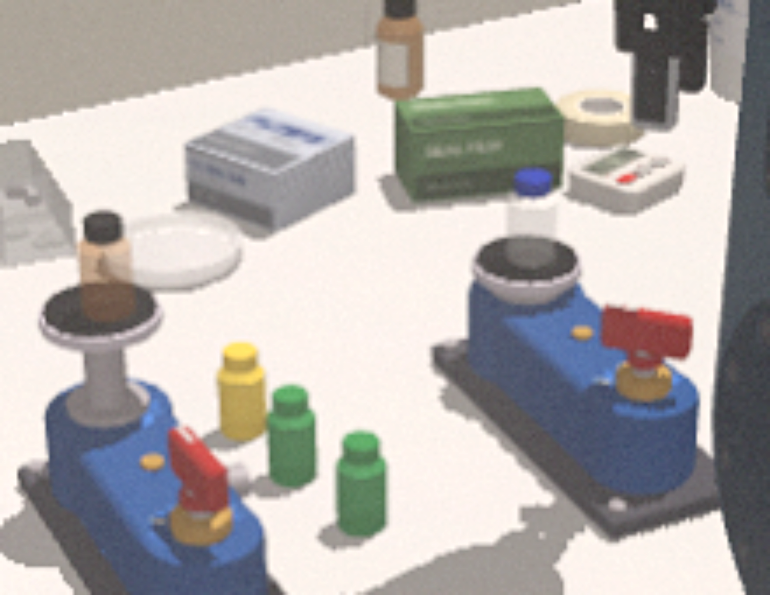

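The table is fully down with the vial upright and steady; its cap top is at about 132 mm, so the underside is at about 80 mm. The brown lift is still up and the gripper is clear. I'll hand in.

```bash
python3 -c "
from bench import ctrl
print(ctrl.get_obs()['wrist_force']);print(ctrl.hand_in())"
```

```text
[-0.03623472  0.22821769  0.06199963]
the job is handed in; nothing more can be done
None
```

I turned the release valve of the blue-capped vial's lift about 0.75 rad (43°) counter-clockwise. That is close to an eighth of a turn and well short of the 1.3 rad limit. I then let go, backed straight up and waited for the table to sink, and the job was handed in at about 10.4 s.

**Last checks before handing in:**
- **Blue-capped vial:** the cap top measured about 0.132 m and did not change between two pictures. That puts the underside at about 80 mm, and the vial stands upright on the lowered table.
- **Brown vial:** still upright on its raised table, judged from the picture only.
- **Gripper:** about 0.22 m above the bench and touching nothing, with the wrist force near zero.

**Problems along the way:**
- **First grip:** it sat too high on the bar, so I reopened, lowered and gripped again before turning.
- **Valve angle check:** one automatic reading of the handle after release gave a yaw of 1.48 rad, which disagreed with the rest. I took it as a masking error, because the picture showed about 43°, matching the gripper's turn and the slow sinking.

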